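Clear the grow tray and lock its spring bar

TASK

The tray's spring bar cannot close because a stray cartridge stands between the two cheeks beneath it. Lift the cartridge out by its ends, stand it on the bare bench and let go, then take it by its long sides and lower it, upright all the time, right down onto the floor of the caddy's empty bay before letting go. Then bring the bar all the way down by the T-handle of its bolt, hold it against its spring while you slide the bolt fully under the keeper, and let go, leaving the bystanders where they are.

Things in the scene. Friction and masses are not known exactly. Their poses are not given: they have to be found in the camera images.
- cartridge: the stray root cartridge: plain black upright block, 60 mm long (its x), 40 wide (its y), 50 tall, 0.2 to 0.4 kg; flat sides, nothing to hold on top. Origin: centre of its underside. It starts upright on the tray between the two cheeks, length along the tray's x, in the bar's path
- tray: the grow tray, fixed, mid-bench, any small yaw. Plate 250 mm (its x, -120 to +130) by 160 mm (its y), top 14 mm above the bench, amber rim 18 mm. Origin: on the bench, below the plate's y centre line; x points away from the robot, y to its left
- cheeks (a point): point on the tray's plate midway between the two upright cheeks, at tray (-28, 0, 14) mm, tray axes. Cheeks: 56 mm long (tray x), 7 mm thick, inner faces 25 mm either side (y), tops 66 mm above the bench, 2 mm higher than the cartridge between them, so its long sides cannot be got at; its two ends can
- bar_hinge (a point): centre of the spring bar's hinge axis, fixed at tray (100, 0, 34) mm; the axis runs along the tray's y; axes as the tray's
- bar (a joint): angle q of the spring bar, rad: 0 = flat over the tray, pointing to tray -x, between the cheeks, at its stop; 1.45 = standing up (start, stop). Steel, 24 mm wide, 10 thick, 200 long from the hinge. A torsion spring (0.8 N m/rad, free at 1.9 rad) drives it up: about 8 N at the T-handle hold it at 0; let go unlatched it springs up
- bolt (a joint): the cross bolt in the bar's free end, m: 0 = drawn back, slides along tray +y to 0.018 (end); friction 1.5 N, stays where left; starts at 0 to 0.004. With the bar at 0 it slides under the keeper, which then holds the bar down. With the bolt out by over 6 mm the bar cannot come down past the keeper
- keeper_mouth (a point): where the bolt enters under the keeper: tray (-85, 22, 34) mm, tray axes. The keeper is a small fixed dark steel hook, 24 mm in x, y from 22 to 48 mm, top 50 mm above the bench; clearance over the bolt about 2.5 mm (0.014 rad of the bar)
- bolt_grip (a point): centre of the bolt's black T-handle: cylinder, 20 mm diameter, 36 mm long along the tray's y; pinch its two flat ends. On a thin stem 50 mm off the bar, 185 mm from the hinge; moves with bar and bolt: from the hinge (-185 cos q + 50 sin q, bolt, 185 sin q + 50 cos q) mm in tray axes. Its z is along the stem, outward
- caddy: off-white storage caddy, fixed, left or right of the tray; base 64 (x) by 164 (y) by 8 mm; origin: centre of its underside. Two bays in a row along its y between three upright partitions, 44 mm wide (x), 6 thick, tops 60 mm above the bench, at y = -76, 0, +76. Low lips along both long sides, inner faces at x = -25 and +25, tops 14 mm above the bench
- bay (a point): centre of the empty bay's floor, 8 mm above the bench, at caddy (0, +38) mm, caddy axes. Inside 70 mm (y) by 50 mm (x). The cartridge stands in it with its length along the caddy's y: partitions cover its ends, its long sides stay open above the lips
- spare: bystander: a second, equal cartridge standing in the caddy's other bay; leave alone
- vial: bystander: small white vial, 26 mm diameter, 32 mm tall, on the tray beside the hinge (tray -y side); leave alone
- jar: bystander: jar, 52 mm diameter, 65 mm tall, behind the tray; leave alone
- bottle: bystander: white bottle, 56 mm diameter, 150 mm tall, behind the tray; leave alone
- screwdriver: bystander: screwdriver lying on the bench left of the robot; leave alone
- dish: bystander: clear shallow dish, 80 mm diameter, 18 mm tall, at the right; leave alone
- tape: bystander: white roll, 60 mm diameter, 22 mm tall, at the left; leave alone
- meter: bystander, fixed: grey instrument 80 (x) by 130 (y) by 63 mm tall, on the other side of the tray from the caddy. The bench in front of the caddy (towards the robot, 70 to 190 mm from the caddy's centre line, within 80 mm to either side of its middle) is bare
Things that resemble listed ones, but are neither listed nor needed, are in the scene too. What is shaped like the cartridge but yellow is not meant. Leave any purple look-alike of the caddy alone.

How it is judged:
By the outcome, as a careful person would: the job done as asked, in the order asked, and still so for the second after the job is handed in, with the robot touching nothing.
It also fails if it takes over 72 s, if anything falls off the work surface, if the arm or the gripper's body presses on something with over 40 N, if the wrist force passes 120 N, or if a joint passes its speed limit or range.

ROBOT

A 6-joint arm with a two-finger parallel gripper is mounted at the origin on the work surface. World frame = base frame: x ahead of the robot, y to its left, z up, the work surface at z = 0. Lengths are in m, angles in rad, forces in N, time in s.
With the tool pointing down it reaches from about 0.35 to 0.925 m from the base axis. Payload 6.4 kg.
Tool frame: the origin (TCP) lies at the very end of the fingers, on their centre line; the grasp point (between the pads) lies 19 mm behind it; z points along the fingers, y is the direction in which the jaws open and shut (so a half turn about z gives the same grasp; the last joint's range is limited). The gripper opens to 94 mm and grips with 3 to 60 N. Pads are 16 mm wide; open, the fingers measure 119 mm over their backs; the gripper's body (75 mm by 177 mm) begins 78 mm behind the grasp point.
Start: joints at [-1.381, 0.245, 1.558, -0, 1.339, -0.174], TCP at [0.231, -0.607, 0.205] pointing down, gripper open.
Joint ranges: [-3.13, 3.13], [-1.02, 2.26], [0.13, 2.54], [-0.95, 4.09], [0.21, 2.88], [-2.74, 2.74]. Speed limits (rad/s): [2.57, 2.57, 3.14, 3.14, 3.14, 3.14].

INTERFACE

Orientations are given as a unit quaternion [w, x, y, z].
In Python, from rig import sensors, optics, manip gives the robot as it stands.
- The arm moves only by the shell command python3 -m jog 'ROWS'. ROWS is a JSON object of lists of equal length, an entry for each row: "rotation": the turn, a rotation vector about the tool's x, y, z in degrees, a list of three; "xyz": the shift along the tool's x, y, z in cm, a list of three; "claw": the closure, from 0 (fully open) to 1 (shut). In form: {"rotation": [[rx, ry, rz], ...], "xyz": [[tx, ty, tz], ...], "claw": [claw, ...]}. A call has 1 to 20 rows; each row shifts and turns the commanded pose from where the row before left it, along the tool's axes as they then stand; what a row does not reach is not made up. A row lasts 1/12 s, in which the tool goes at most 41.7 mm and 7.16 degrees, less where a joint would pass 70% of its speed; a pose out of reach is approached as far as the arm can. A call is refused whole if a number of a shift passes 4.17 or a number of a turn 7.16, either way. A call with a gripper value outside its range is refused whole. The fingers move at their own pace and stop on an object; the grip force is fixed at half the most. Time passes only in rows, so rows that do not move let the fingers close. It gives the time, the measured TCP pose, the force and the opening at its end, in the units of the state.
- sensors.read_state(): the state, without advancing time (a new reading comes with each control period).
- optics.capture(name): name is "scene" or "side" or "wrist"; returns a dict with "pixels" (400x640x3 uint8, red, green, blue), "z_map" (400x640 float32, m along the optical axis (not along the pixel's ray), 0 where there is no reading), "K" (3x3 intrinsics, pixels), "R" (3x3) and "t" (3): a world point X has camera coordinates R X + t. Camera axes: x right, y down, z forward; pixel columns grow to the right and rows downward; lengths in m; the calibration is good to about 2 mm. A picture is of the moment at which its call begins.
- manip.job_done(): hands the job in, once; it reports no verdict.
The state is a dict: "time": time; "joint_positions": joint angles; "joint_vel": joint speeds; "joint_efforts": joint torques, N m; "position": TCP position; "tool_rot": TCP orientation; "force": force on the tool from outside, world axes, zero at the start; "ft_torque": the same for the moment, N m; "finger_gap": finger opening in m.
Only numpy, scipy, OpenCV 4.12 (cv2) and the standard library are available. Lean on these libraries where they do the work, as an engineer would, in place of code of your own. Each camera call takes 0.05 s, during which the arm holds its last target. There are 200 camera calls.

## Working session

There is one attempt and no reset: what is moved stays moved. The work goes in short steps, Python scripts to look and compute and a shell command to move; the robot and the scene stay as the last step left them, time stands still between calls to the robot, and variables do not carry over. Pictures are saved under pics/ and viewed, about 8 in all and at most 12, crops included, and the job is handed in when it is done.

```bash
ls; mkdir -p pics
python3 - <<'E'
from rig import sensors, optics
import cv2,numpy as np
s=sensors.read_state(); print(s)
for n in("scene","side"):
    c=optics.capture(n); np.savez(f"{n}0.npz",**c); cv2.imwrite(f"pics/{n}0.png",c["pixels"][:,:,::-1]); print(n,c["K"].tolist(),(-c["R"].T@c["t"]).round(3),c["R"].round(3).tolist())
a=cv2.imread("pics/scene0.png")
E
```

```text
pics
{'time': 0.0, 'joint_positions': array([-1.38107823e+00,  2.45760667e-01,  1.55901244e+00, -1.43827260e-05,
        1.33867514e+00, -1.74121282e-01]), 'joint_vel': array([-2.40205171e-05, -7.21465393e-05,  7.23428867e-04,  1.86302746e-03,
       -7.83468301e-04,  4.78564827e-04]), 'joint_efforts': array([ 6.98194253e-04, -4.15837455e+01, -3.14601123e+01,  6.83980342e-02,
        3.32034740e-02, -1.36301260e-04]), 'position': array([ 0.23118693, -0.60685924,  0.20438036]), 'tool_rot': array([-9.27715874e-04,  9.83497475e-01,  1.80919471e-01, -1.42320225e-05]), 'force': array([ 0.40165158, -0.86151643,  0.74177205]), 'ft_torque': array([ 0.03392889, -0.0489782 , -0.03093575]), 'finger_gap': 0.09420764563128778}
scene [[381.25025025704207, 0.0, 322.7621917015169], [0.0, 381.25025025704207, 203.20614660365575], [0.0, 0.0, 1.0]] [ 1.306 -0.     1.138] [[0.018, 1.0, -0.006], [0.808, -0.018, -0.59], [-0.59, 0.006, -0.808]]
side [[428.6845833376082, 0.0, 316.5004442184126], [0.0, 428.6845833376082, 204.9682787424557], [0.0, 0.0, 1.0]] [0.129 0.831 0.812] [[-0.888, -0.459, 0.008], [-0.291, 0.55, -0.783], [0.355, -0.698, -0.622]]
```

View pics/scene0.png

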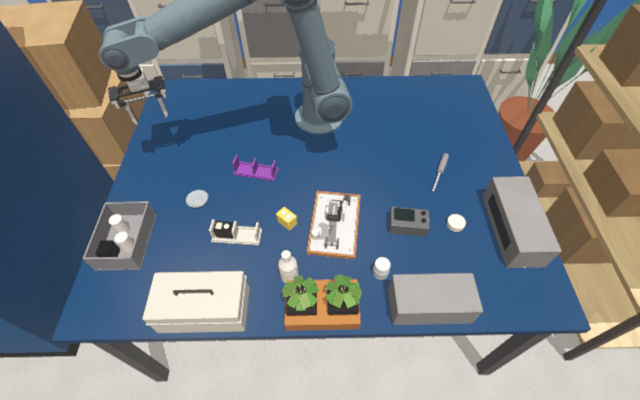

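View pics/side0.png

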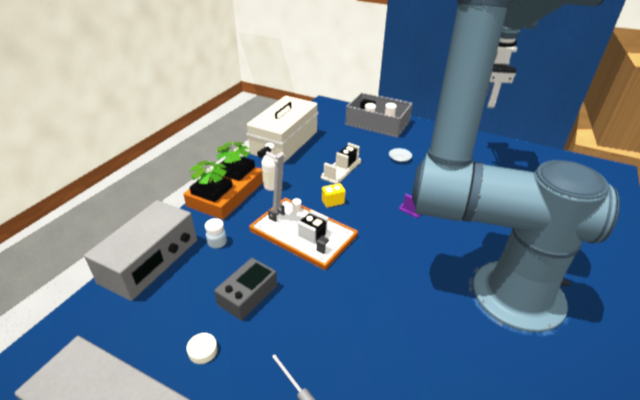

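The scene view shows the tray at (335,224) with the bar standing up at (330,235). The only black cartridge between the cheeks is at (334,210). The off-white caddy is at (236,233), with the spare in its left (-y) bay, so the empty bay is the right (+y) one at about (247,235). Look-alikes:
- the yellow block at (287,218)
- the purple caddy at (256,168)
- the black block in the grey bin at (107,248)

Next I take coarse measurements and an enlarged crop.

```bash
cat > h.py <<'E'
import numpy as np,cv2
from rig import sensors,optics
from scipy.spatial.transform import Rotation as Rn
def ray(c,uv,z):
    uv=np.atleast_2d(np.asarray(uv,float)); d=np.c_[uv,np.ones(len(uv))]@np.linalg.inv(c["K"]).T@c["R"]; o=-c["R"].T@c["t"]
    return o+d*((z-o[2])/d[:,2])[:,None]
def cloud(c):
    v,u=np.mgrid[:400,:640]; z=c["z_map"]; p=np.stack([u,v,np.ones_like(u)],-1)@np.linalg.inv(c["K"]).T*z[...,None]
    w=(p-c["t"])@c["R"]; w[z==0]=np.nan; return w
def proj(c,X):
    p=np.atleast_2d(X)@c["R"].T+c["t"]; p=p@c["K"].T; return p[:,:2]/p[:,2:]
def pose():
    s=sensors.read_state(); w,x,y,z=s["tool_rot"]; return np.array(s["position"]),Rn.from_quat([x,y,z,w]).as_matrix(),s
def snap(n,f):
    c=optics.capture(n); np.savez(f+".npz",**c); cv2.imwrite(f"pics/{f}.png",c["pixels"][:,:,::-1]); return c
E
python3 - <<'E'
from h import *
c=dict(np.load("scene0.npz")); h=cv2.cvtColor(c["pixels"],cv2.COLOR_RGB2HSV); W=cloud(c)
m=((h[...,0]<18)&(h[...,1]>130)&(h[...,2]>90)).astype(np.uint8); m[:180]=0;m[265:]=0;m[:,:300]=0;m[:,370:]=0
pts=ray(c,np.argwhere(m)[:,::-1],0.018)[:,:2].astype(np.float32)
print("tray",cv2.minAreaRect(pts),m.sum())
roi=np.zeros((400,640),bool); roi[210:255,200:270]=1
m=roi&(h[...,1]<90)&(h[...,2]>120)
n,l,st,ce=cv2.connectedComponentsWithStats(m.astype(np.uint8)); print(st)
lo=m&(W[...,2]<0.022)&(W[...,2]>-0.0)
print("caddy",cv2.minAreaRect(W[lo][:,:2].astype(np.float32)),lo.sum())
hi=m&(W[...,2]>0.05); print(W[hi].round(3)[::6])
for nm,uv in dict(yellow=(287,214),bottle=(288,258),purp=(256,170)).items(): print(nm,W[uv[1],uv[0]].round(3))
b=c["pixels"][150:270,200:380,::-1]; cv2.imwrite("pics/crop1.png",cv2.resize(b,None,fx=4.4,fy=4.4,interpolation=cv2.INTER_CUBIC))
# bar
r=W[215:255,315:350].reshape(-1,3); r=r[r[:,2]>0.1]; print("bar",r.mean(0),r.min(0),r.max(0))
E
```

```text
tray ((0.5725566148757935, 0.047240883111953735), (0.15857425332069397, 0.26238813996315), 81.97721099853516) 213
[[     0      0    640    400 255118]
 [   208    219     55     27    807]
 [   215    222      8      7     46]
 [   223    223      7      6     29]]
caddy ((0.5938863754272461, -0.3025583028793335), (0.19135206937789917, 0.09729183465242386), 84.31673431396484) 571
[[ 0.583 -0.368  0.063]
 [ 0.59  -0.368  0.061]
 [ 0.589 -0.338  0.059]
 [ 0.595 -0.354  0.061]
 [ 0.594 -0.334  0.06 ]
 [ 0.598 -0.215  0.062]
 [ 0.6   -0.346  0.062]
 [ 0.6   -0.323  0.062]
 [ 0.599 -0.289  0.06 ]
 [ 0.601 -0.35   0.058]
 [ 0.601 -0.323  0.057]
 [ 0.603 -0.292  0.059]
 [ 0.603 -0.367  0.056]
 [ 0.607 -0.338  0.061]
 [ 0.606 -0.315  0.059]
 [ 0.607 -0.215  0.057]
 [ 0.609 -0.349  0.059]
 [ 0.611 -0.321  0.061]
 [ 0.613 -0.221  0.06 ]
 [ 0.612 -0.355  0.057]
 [ 0.616 -0.333  0.063]
 [ 0.618 -0.293  0.064]
 [ 0.614 -0.303  0.052]
 [ 0.621 -0.373  0.06 ]
 [ 0.623 -0.22   0.057]
 [ 0.625 -0.293  0.057]
 [ 0.627 -0.294  0.054]
 [ 0.638 -0.222  0.062]]
yellow [ 0.557 -0.116  0.052]
bottle [ 0.775 -0.098  0.141]
purp [ 0.32  -0.249  0.014]
bar [0.67770459 0.03420776 0.18040671] [0.65164155 0.01527847 0.10050078] [0.70345015 0.05012704 0.23750687]
```

View pics/crop1.png

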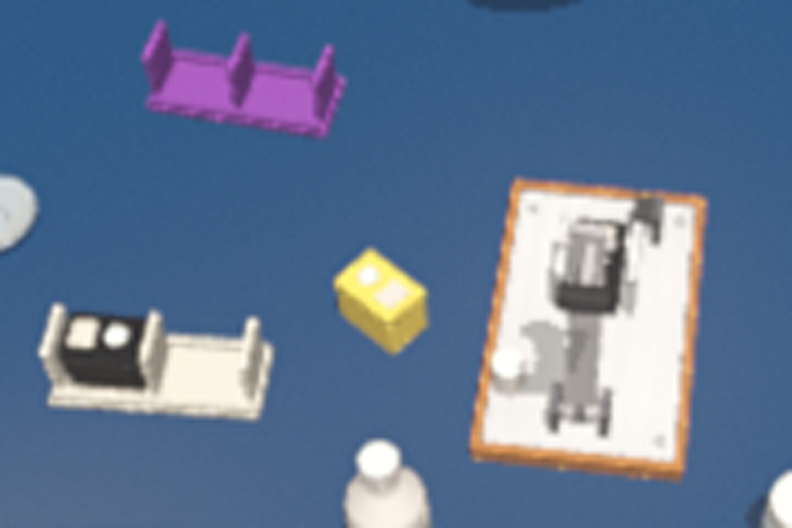

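Crop: the black cartridge sits between the cheeks at crop (585,290), with the bar and its shadow below it and the keeper at (648,215). The off-white caddy has its spare in the left bay at (105,350), and its right bay at (205,365) is empty. Black between the cheeks identifies the cartridge, so I rule out the yellow block at (380,300) and the purple caddy at (245,80).

I'm moving to a vantage near the caddy for a wrist view.

```bash
python3 -m jog '{"rotation":[[0,0,0],[0,0,0],[0,0,0],[0,0,0],[0,0,0],[0,0,0],[0,0,0],[0,0,0],[0,0,0],[0,0,0],[0,0,0],[0,0,0],[0,0,0],[0,0,0],[0,0,0],[0,0,0]],"xyz":[[1.2,-0.8,-0.8],[2.5,-1.55,-1.1],[2.5,-1.55,-1.1],[2.5,-1.55,-1.1],[2.5,-1.55,-1.1],[2.5,-1.55,-1.1],[2.5,-1.55,-1.1],[2.5,-1.55,-1.1],[2.5,-1.55,-1.1],[2.5,-1.55,-1.1],[2.5,-1.55,-1.1],[2.5,-1.55,-1.1],[2.5,-1.55,-1.1],[2.5,-1.55,-1.1],[1.2,-0.8,-0.8],[0,0,0]],"claw":[0,0,0,0,0,0,0,0,0,0,0,0,0,0,0,0]}'
python3 - <<'E'
from h import *
p,R,s=pose(); print(p,R.round(3),s["time"])
c=snap("wrist","w1"); print("cam",(-c["R"].T@c["t"]).round(3),c["R"].round(3).tolist(),c["K"][0,0])
E
```

```text
time: 1.43
position: [0.4819, -0.2772, 0.3671]
tool_rot: [0.001, 0.983, 0.183, 0.002]
force: [-0.4, 0.6, 0.4]
finger_gap: 0.0939
[ 0.4818864  -0.27722996  0.36714854] [[ 0.933  0.36   0.003]
 [ 0.36  -0.933 -0.002]
 [ 0.003  0.003 -1.   ]] 1.4333
cam [ 0.561 -0.246  0.547] [[0.359, -0.934, 0.004], [-0.894, -0.342, 0.288], [-0.267, -0.106, -0.958]] 285.63335445900157
```

View pics/w1.png

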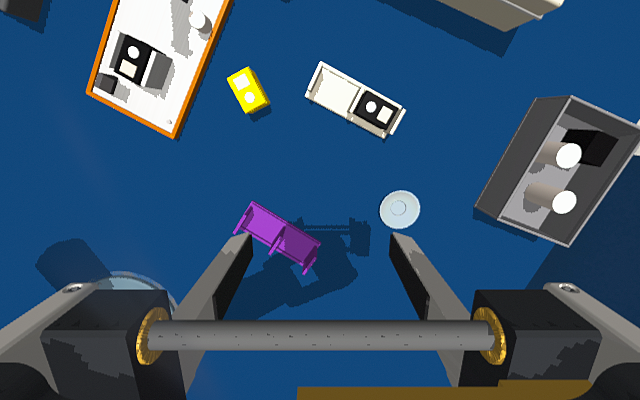

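The wrist view shows the caddy at (355,98) with the spare at (378,105) and the empty bay at (335,85). The tray is at (160,60) with the cartridge at (135,55), the keeper at (107,85) and the vial at (200,20). I'll fit the caddy here, then move nearer the tray.

```bash
cat >> h.py <<'E'
def caddy(c):
    """caddy frame from white pixels by depth height bands"""
    h=cv2.cvtColor(c["pixels"],cv2.COLOR_RGB2HSV); W=cloud(c)
    m=(h[...,1]<70)&(h[...,2]>110)&(abs(W[...,0]-0.60)<0.08)&(abs(W[...,1]+0.29)<0.13)
    t=m&(W[...,2]>0.053)&(W[...,2]<0.068); n,l,st,ce=cv2.connectedComponentsWithStats(t.astype(np.uint8))
    T=[]
    for i in range(1,n):
        if st[i,4]>15:
            P=ray(c,np.argwhere(l==i)[:,::-1],0.06)[:,:2]; T.append(P); r=cv2.minAreaRect(P.astype(np.float32)); print("top",st[i,4],P.mean(0).round(4),np.round(r[1],3),round(r[2],1))
    b=m&(W[...,2]<0.03); P=ray(c,np.argwhere(b)[:,::-1],0.011)[:,:2].astype(np.float32); r=cv2.minAreaRect(P); print("base",b.sum(),np.round(r[0],4),np.round(r[1],4),round(r[2],2))
    return T
E
python3 - <<'E'
from h import *
c=dict(np.load("w1.npz")); caddy(c)
p,R,s=pose()
# next vantage: tool yaw so y along tray x(-8deg), at (0.43,0.06,.30)
d=np.array([0.40,0.065,0.33])-p; print("shift cm",(R.T@d*100).round(2))
yd=np.degrees(np.arctan2(R[1,1],R[0,1])); print("tool y dir",yd,"j6",s["joint_positions"][[0,5]])
E
```

```text
top 121 [ 0.6156 -0.2169] [0.006 0.044] 82.4
top 111 [ 0.608 -0.292] [0.006 0.043] 84.6
top 97 [ 0.605 -0.318] [0.016 0.016] 66.1
top 173 [ 0.602  -0.3437] [0.019 0.023] 83.4
top 107 [ 0.6001 -0.3672] [0.007 0.044] 84.5
base 2163 [ 0.6065 -0.2973] [0.1734 0.0647] 84.19
shift cm [  4.77 -34.97   3.52]
tool y dir -68.98062012593499 j6 [-0.72900818  0.47492801]
```

Caddy partitions: spacing 75 and 76 mm, tops 44 × 6 mm, so it checks out. Centre (0.608, -0.292), yaw -5.9°, empty bay (0.612, -0.2545). Next, the vantage above the tray.

```bash
python3 -m jog '{"rotation":[[0,0,0],[0,0,0],[0,0,0],[0,0,0],[0,0,0],[0,0,0],[0,0,0],[0,0,0],[0,0,0],[0,0,0],[0,0,-6.8],[0,0,-6.8],[0,0,-6.8],[0,0,-6.8],[0,0,-6.8],[0,0,-6.8],[0,0,-6.8],[0,0,-6.8],[0,0,-6.8],[0,0,0]],"xyz":[[1.35,-2.99,0.97],[1.35,-2.99,0.97],[1.35,-2.99,0.97],[1.35,-2.99,0.97],[1.35,-2.99,0.97],[1.35,-2.99,0.97],[1.35,-2.99,0.97],[1.35,-2.99,0.97],[1.35,-2.99,0.97],[1.35,-2.99,0.97],[0,0,0],[0,0,0],[0,0,0],[0,0,0],[0,0,0],[0,0,0],[0,0,0],[0,0,0],[0,0,0],[0,0,0]],"claw":[0,0,0,0,0,0,0,0,0,0,0,0,0,0,0,0,0,0,0,0]}'
python3 - <<'E'
from h import *
c=snap("wrist","w2")
h=cv2.cvtColor(c["pixels"],cv2.COLOR_RGB2HSV); W=cloud(c)
m=(h[...,0]<20)&(h[...,1]>130)&(h[...,2]>90)&(W[...,2]>0.013)&(W[...,2]<0.023)&(abs(W[...,0]-.57)<.17)&(abs(W[...,1]-.05)<.15)
P=ray(c,np.argwhere(m)[:,::-1],0.018)[:,:2].astype(np.float32); print("rim",m.sum(),cv2.minAreaRect(P))
t=(h[...,2]<70)&(W[...,2]>0.055)&(W[...,2]<0.072)&(abs(W[...,0]-.54)<.06)&(abs(W[...,1]-.052)<.05)
P=ray(c,np.argwhere(t)[:,::-1],0.064)[:,:2].astype(np.float32); print("cart",t.sum(),cv2.minAreaRect(P))
t=(W[...,2]>0.02)&(W[...,2]<0.09)&(abs(W[...,0]-.54)<.1)&(abs(W[...,1]-.052)<.06)
for lo,hi in((.045,.055),(.06,.07)):
    q=W[t&(W[...,2]>lo)&(W[...,2]<hi)]; print(lo,len(q),q.min(0).round(3),q.max(0).round(3))
E
```

```text
time: 3.15
position: [0.4991, 0.0466, 0.2666]
tool_rot: [-0.001, 0.754, 0.657, -0.001]
force: [-1.1, 0.3, 0.3]
finger_gap: 0.0935
rim 2367 ((0.5681061148643494, 0.04999667778611183), (0.15876655280590057, 0.25923892855644226), 81.97699737548828)
cart 936 ((0.5349841117858887, 0.055120501667261124), (0.03966851532459259, 0.05854644998908043), 81.99881744384766)
0.045 504 [ 0.471 -0.008  0.045] [0.633 0.111 0.055]
0.06 1760 [0.503 0.02  0.061] [0.567 0.09  0.068]
```

View pics/w2.png

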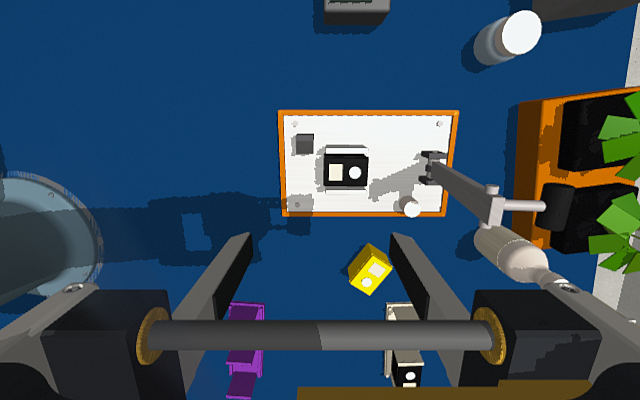

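The wrist view shows the tray square-on, with the cartridge at (346,170) between the cheeks, the keeper at (304,144) and the vial at (409,206). The T-handle is at (555,205) at the end of the raised bar. The cartridge fit, 59 × 40 mm at (0.535, 0.055), agrees with the tray fit at yaw -8.0°.

```bash
cat >> h.py <<'E'
def go(t,yd=None):
    """shift (cm, tool axes) and turn about tool z (deg) to put TCP at t with tool y along yd deg"""
    p,R,s=pose(); y=np.degrees(np.arctan2(R[1,1],R[0,1])); print("t",round(s["time"],2),"pos",p.round(4),"y",round(y,2),"tilt",R[:,2].round(4),"J",s["joint_positions"].round(2),"F",s["force"].round(1),"gap",round(s["finger_gap"],4))
    print("shift cm",(R.T@(np.array(t)-p)*100).round(2),"rotz", None if yd is None else round(-((yd-y+90)%180-90),2), "tilt err tool xy deg",np.degrees(R.T@np.cross(R[:,2],[0,0,-1]))[:2].round(2))
E
python3 -c "
from h import *
go([.535,.055,.033],-8)"
```

```text
t 3.2 pos [0.4993 0.0467 0.2667] y -8.17 tilt [-1.2e-03 -1.0e-04 -1.0e+00] J [-0.13 -0.16  1.86 -0.    1.44  0.01] F [-0.8 -0.2 -0.3] gap 0.0939
shift cm [ 1.33  3.45 23.37] rotz -0.17 tilt err tool xy deg [-0.07  0.01]
```

```bash
python3 -m jog '{"rotation":[[0,0,0.2],[0,0,0],[0,0,0],[0,0,0],[0,0,0],[0,0,0],[0,0,0],[0,0,0],[0,0,0],[0,0,0],[0,0,0],[0,0,0],[0,0,0]],"xyz":[[0.66,1.72,0],[0.67,1.73,0],[0,0,3],[0,0,3],[0,0,3],[0,0,3],[0,0,3],[0,0,3],[0,0,2],[0,0,1.5],[0,0,1],[0,0,0.87],[0,0,0]],"claw":[0,0,0,0,0,0,0,0,0,0,0,0,0]}'
python3 - <<'E'
from h import *
go([.535,.055,.033],-8)
E
python3 -m jog '{"rotation":[[0,0,0],[0,0,0],[0,0,0],[0,0,0],[0,0,0],[0,0,0],[0,0,0],[0,0,0]],"xyz":[[0,0,0],[0,0,0],[0,0,0],[0,0,0],[0,0,0],[0,0,0],[0,0,0],[0,0,0]],"claw":[1,1,1,1,1,1,1,1]}'
python3 - <<'E'
from h import *
go([.535,.055,.033],-8)
E
```

```text
time: 4.28
position: [0.5347, 0.0556, 0.0322]
tool_rot: [-0.001, 0.756, 0.654, -0.001]
force: [-0.3, -0.3, 0.3]
finger_gap: 0.094
t 4.28 pos [0.5347 0.0556 0.0322] y -8.25 tilt [-2.8e-03  2.0e-04 -1.0e+00] J [-0.11  0.22  1.94 -0.    0.98  0.04] F [-0.3 -0.3  0.3] gap 0.094
shift cm [-0.06  0.04 -0.08] rotz -0.25 tilt err tool xy deg [-0.16  0.01]
time: 4.95
position: [0.5359, 0.0558, 0.0342]
tool_rot: [-0.0, 0.756, 0.655, -0.0]
force: [-3.2, 1.0, 5.7]
finger_gap: 0.0595
t 4.95 pos [0.5359 0.0558 0.0342] y -8.15 tilt [-2.e-04  0.e+00 -1.e+00] J [-0.11  0.21  1.94  0.    0.99  0.04] F [-3.2  1.   5.7] gap 0.0595
shift cm [-0.1  -0.08  0.12] rotz -0.15 tilt err tool xy deg [-0.01 -0.  ]
```

```bash
python3 -m jog '{"rotation":[[0,0,0],[0,0,0],[0,0,0],[0,0,0],[0,0,0],[0,0,0]],"xyz":[[0,0,-0.8],[0,0,-1.6],[0,0,-2],[0,0,-2],[0,0,-2],[0,0,-0.8]],"claw":[1,1,1,1,1,1]}'
python3 - <<'E'
from h import *
go([.486,-.259,.126],-95.9)
E
```

```text
time: 5.45
position: [0.5374, 0.0557, 0.1286]
tool_rot: [0.002, 0.756, 0.655, 0.002]
force: [0.5, 0.3, -2.2]
finger_gap: 0.0598
t 5.45 pos [0.5374 0.0557 0.1286] y -8.16 tilt [ 4.6e-03 -4.0e-04 -1.0e+00] J [-0.11  0.07  1.9   0.    1.16  0.04] F [ 0.5  0.3 -2.2] gap 0.0598
shift cm [-31.88  -0.62   0.25] rotz 87.74 tilt err tool xy deg [ 0.27 -0.01]
```

```bash
python3 -m jog '{"rotation":[[0,0,0],[0,0,0],[0,0,0],[0,0,0],[0,0,0],[0,0,0],[0,0,0],[0,0,0],[0,0,0],[0,0,0],[0,0,0],[0,0,0],[0,0,0]],"xyz":[[-1.5,0,0],[-2.8,0,0],[-2.8,0,0],[-2.8,0,0],[-2.8,0,0],[-2.8,0,0],[-2.8,0,0],[-2.8,0,0],[-2.8,0,0],[-2.8,0,0],[-2.8,0,0],[-1.5,0,0],[-0.9,-0.6,0]],"claw":[1,1,1,1,1,1,1,1,1,1,1,1,1]}'
python3 -m jog '{"rotation":[[0,0,3],[0,0,6.5],[0,0,6.5],[0,0,6.5],[0,0,6.5],[0,0,6.5],[0,0,6.5],[0,0,6.5],[0,0,6.5],[0,0,6.5],[0,0,6.5],[0,0,6.5],[0,0,6.5],[0,0,6.5],[0,0,0.3],[0,0,0],[0,0,0]],"xyz":[[0,0,0],[0,0,0],[0,0,0],[0,0,0],[0,0,0],[0,0,0],[0,0,0],[0,0,0],[0,0,0],[0,0,0],[0,0,0],[0,0,0],[0,0,0],[0,0,0],[0,0,0],[0,0,0],[0,0,0]],"claw":[1,1,1,1,1,1,1,1,1,1,1,1,1,1,1,1,1]}'
python3 - <<'E'
from h import *
go([.486,-.259,.022],-95.9)
c=snap("wrist","w3"); caddy(c)
E
```

```text
time: 6.53
position: [0.4845, -0.2607, 0.1254]
tool_rot: [0.0, 0.756, 0.654, 0.0]
force: [0.3, 0.2, -2.6]
finger_gap: 0.0596
time: 7.95
position: [0.4845, -0.2585, 0.1255]
tool_rot: [-0.0, 0.999, -0.051, -0.0]
force: [0.6, -0.2, -2.5]
finger_gap: 0.0598
t 7.95 pos [ 0.4845 -0.2585  0.1255] y -95.79 tilt [-4.e-04  5.e-04 -1.e+00] J [-0.7   0.1   1.88  0.    1.16  0.98] F [ 0.6 -0.2 -2.5] gap 0.0598
shift cm [ 0.16  0.04 10.35] rotz 0.11 tilt err tool xy deg [-0.03  0.03]
top 466 [ 0.6154 -0.2169] [0.006 0.043] 84.1
top 472 [ 0.6078 -0.2923] [0.006 0.043] 84.2
top 455 [ 0.6002 -0.3677] [0.006 0.044] 84.1
top 734 [ 0.6022 -0.3432] [0.018 0.023] 83.2
top 391 [ 0.6052 -0.3176] [0.016 0.016] 58.6
base 6767 [ 0.6073 -0.2972] [0.1886 0.0648] 84.12
```

View pics/w3.png

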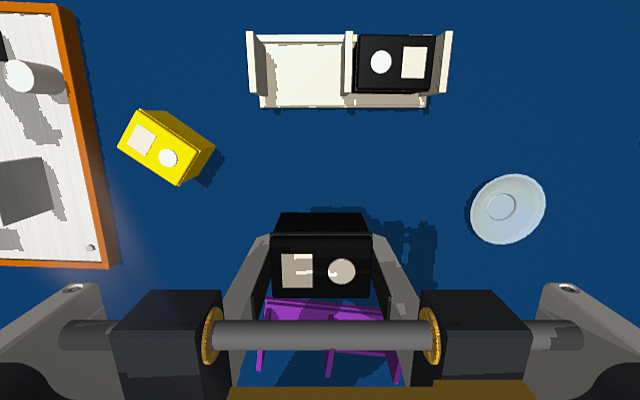

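The wrist view shows the cartridge held upright between the fingers at (320,270). The caddy is at (345,70) with its empty bay at (300,72), and the bench under the cartridge is bare. The bay centre refines to (0.6116, -0.2546), yaw -5.8°.

```bash
python3 -m jog '{"rotation":[[0,0,0],[0,0,0],[0,0,0],[0,0,0],[0,0,0],[0,0,0],[0,0,0],[0,0,0],[0,0,0],[0,0,0]],"xyz":[[0,0,1],[0,0,2],[0,0,2],[0,0,2],[0,0,1.5],[0,0,1],[0,0,0.5],[0,0,0.4],[0,0,0],[0,0,0]],"claw":[1,1,1,1,1,1,1,1,1,1]}'; python3 -m jog '{"rotation":[[0,0,0],[0,0,0]],"xyz":[[0,0,0.15],[0,0,0]],"claw":[1,1]}'
```

```text
time: 8.83
position: [0.4852, -0.2595, 0.0224]
tool_rot: [0.0, 0.999, -0.052, 0.0]
force: [-0.3, -0.3, -2.3]
finger_gap: 0.0599
time: 9.0
position: [0.4851, -0.2595, 0.0209]
tool_rot: [0.0, 0.999, -0.052, 0.001]
force: [0.5, 0.3, -2.3]
finger_gap: 0.0596
```

```bash
python3 -m jog '{"rotation":[[0,0,0],[0,0,0]],"xyz":[[0,0,0.12],[0,0,0]],"claw":[1,1]}'; python3 -m jog '{"rotation":[[0,0,0],[0,0,0]],"xyz":[[0,0,0.1],[0,0,0]],"claw":[1,1]}'
```

```text
time: 9.17
position: [0.4853, -0.2596, 0.0202]
tool_rot: [0.0, 0.999, -0.052, 0.0]
force: [-1.7, 1.0, 3.5]
finger_gap: 0.0597
time: 9.33
position: [0.4853, -0.2596, 0.0202]
tool_rot: [0.0, 0.999, -0.052, 0.0]
force: [-5.3, 3.1, 11.6]
finger_gap: 0.06
```

It's on the bench. I'll release, rise clear, turn 90° and check.

```bash
python3 -m jog '{"rotation":[[0,0,0],[0,0,0],[0,0,0],[0,0,0],[0,0,0],[0,0,0],[0,0,0],[0,0,0],[0,0,0],[0,0,0],[0,0,0],[0,0,0],[0,0,0]],"xyz":[[0,0,-0.15],[0,0,0],[0,0,0],[0,0,0],[0,0,0],[0,0,0],[0,0,0],[0,0,-1],[0,0,-2],[0,0,-2],[0,0,-2],[0,0,-2],[0,0,0]],"claw":[1,0,0,0,0,0,0,0,0,0,0,0,0]}'
python3 -m jog '{"rotation":[[0,0,-3.5],[0,0,-6.5],[0,0,-6.5],[0,0,-6.5],[0,0,-6.5],[0,0,-6.5],[0,0,-6.5],[0,0,-6.5],[0,0,-6.5],[0,0,-6.5],[0,0,-6.5],[0,0,-6.5],[0,0,-6.5],[0,0,-6.5],[0,0,-2],[0,0,0],[0,0,0]],"xyz":[[0,0,0],[0,0,0],[0,0,0],[0,0,0],[0,0,0],[0,0,0],[0,0,0],[0,0,0],[0,0,0],[0,0,0],[0,0,0],[0,0,0],[0,0,0],[0,0,0],[0,0,0],[0,0,0],[0,0,0]],"claw":[0,0,0,0,0,0,0,0,0,0,0,0,0,0,0,0,0]}'
python3 - <<'E'
from h import *
c=snap("wrist","w4"); W=cloud(c); h=cv2.cvtColor(c["pixels"],cv2.COLOR_RGB2HSV)
t=(W[...,2]>0.044)&(W[...,2]<0.055)&(abs(W[...,0]-.485)<.05)&(abs(W[...,1]+.26)<.05)
P=ray(c,np.argwhere(t)[:,::-1],0.05)[:,:2].astype(np.float32); r=cv2.minAreaRect(P); print("cart",t.sum(),r,W[t][:,2].std())
go([*r[0],.021],-5.8)
E
```

```text
time: 10.42
position: [0.4872, -0.2612, 0.1147]
tool_rot: [0.003, 0.999, -0.052, 0.004]
force: [1.3, -0.4, 0.1]
finger_gap: 0.0939
time: 11.83
position: [0.4843, -0.2589, 0.1089]
tool_rot: [-0.0, 0.743, 0.669, -0.0]
force: [0.1, 0.6, -0.2]
finger_gap: 0.094
cart 2952 ((0.48372864723205566, -0.2576140761375427), (0.06076482683420181, 0.039958830922842026), 83.8882827758789) 0.0011972428127538849
t 11.88 pos [ 0.4844 -0.259   0.1091] y -6.02 tilt [-5.e-04  4.e-04 -1.e+00] J [-0.7   0.12  1.89  0.    1.13 -0.59] F [ 0.  -1.  -0.1] gap 0.0941
shift cm [ 0.12 -0.08  8.81] rotz -0.22 tilt err tool xy deg [-0.03 -0.02]
```

Cartridge stands upright at (0.4837, -0.2576), 61 × 40 mm. I'll take it by its long sides.

```bash
python3 -m jog '{"rotation":[[0,0,0],[0,0,0],[0,0,0],[0,0,0],[0,0,0],[0,0,0],[0,0,0],[0,0,0]],"xyz":[[0.12,-0.08,1],[0,0,2],[0,0,2],[0,0,1.5],[0,0,1],[0,0,0.8],[0,0,0.4],[0,0,0]],"claw":[0,0,0,0,0,0,0,0]}'
python3 -m jog '{"rotation":[[0,0,0],[0,0,0],[0,0,0],[0,0,0],[0,0,0],[0,0,0],[0,0,0],[0,0,0],[0,0,0],[0,0,0]],"xyz":[[0,0,0],[0,0,0],[0,0,0],[0,0,0],[0,0,0],[0,0,0],[0,0,0],[0,0,0],[0,0,0],[0,0,0]],"claw":[1,1,1,1,1,1,1,1,1,1]}'
python3 -m jog '{"rotation":[[0,0,0],[0,0,0],[0,0,0],[0,0,0],[0,0,0],[0,0,0],[0,0,0],[0,0,0]],"xyz":[[0,0,-0.8],[0,0,-1.6],[0,0,-2],[0,0,-2],[0,0,-2],[0,0,-1],[0,0,-0.5],[0,0,0]],"claw":[1,1,1,1,1,1,1,1]}'
python3 - <<'E'
from h import *
go([.6116,-.2546,.12],-5.76)
E
```

```text
time: 12.55
position: [0.4836, -0.2576, 0.0218]
tool_rot: [-0.001, 0.743, 0.669, -0.0]
force: [0.4, -0.1, -0.4]
finger_gap: 0.0942
time: 13.38
position: [0.4838, -0.2578, 0.0226]
tool_rot: [-0.0, 0.743, 0.669, -0.0]
force: [-0.5, 1.0, 1.7]
finger_gap: 0.0401
time: 14.05
position: [0.4844, -0.2581, 0.1225]
tool_rot: [0.001, 0.743, 0.669, 0.0]
force: [0.5, -0.2, -2.4]
finger_gap: 0.0397
t 14.05 pos [ 0.4844 -0.2581  0.1225] y -5.95 tilt [ 0.0014 -0.0011 -1.    ] J [-0.7   0.1   1.88  0.    1.16 -0.59] F [ 0.5 -0.2 -2.4] gap 0.0397
shift cm [ 1.67 12.61  0.26] rotz -0.19 tilt err tool xy deg [0.08 0.05]
```

```bash
python3 -m jog '{"rotation":[[0,0,0],[0,0,0],[0,0,0],[0,0,0],[0,0,0],[0,0,0],[0,0,0],[0,0,0],[0,0,0],[0,0,0]],"xyz":[[0.2,1.2,0],[0.3,2.2,0],[0.3,2.2,0],[0.3,2.2,0],[0.3,2.2,0],[0.2,1.5,0],[0.07,1.1,0],[0,0,0],[0,0,0],[0,0,0]],"claw":[1,1,1,1,1,1,1,1,1,1]}'
python3 - <<'E'
from h import *
go([.6116,-.2546,.0304],-5.76)
c=snap("wrist","w5"); W=cloud(c)
t=(W[...,2]>0.142)&(W[...,2]<0.157)&(abs(W[...,0]-.61)<.05)&(abs(W[...,1]+.255)<.05)
P=ray(c,np.argwhere(t)[:,::-1],0.149)[:,:2].astype(np.float32); print("cart",t.sum(),cv2.minAreaRect(P) if t.sum() else 0)
caddy(c)
E
```

```text
time: 14.88
position: [0.6098, -0.2539, 0.1202]
tool_rot: [-0.001, 0.743, 0.669, -0.0]
force: [-0.9, 0.4, -2.3]
finger_gap: 0.0397
t 14.88 pos [ 0.6098 -0.2539  0.1202] y -5.96 tilt [-0.0023  0.0013 -1.    ] J [-0.57  0.35  1.59 -0.    1.2  -0.46] F [-0.9  0.4 -2.3] gap 0.0397
shift cm [-0.06  0.2   8.98] rotz -0.2 tilt err tool xy deg [-0.14 -0.06]
cart 6710 ((0.6108633279800415, -0.25235486030578613), (0.0604168176651001, 0.0673026591539383), 84.0453109741211)
top 401 [ 0.615  -0.2156] [0.006 0.043] 84.0
top 42 [ 0.6012 -0.3509] [0.001 0.021] 84.0
top 129 [ 0.5997 -0.3607] [0.004 0.042] 84.1
base 1837 [ 0.6063 -0.3044] [0.1896 0.0636] 84.21
```

View pics/w5.png

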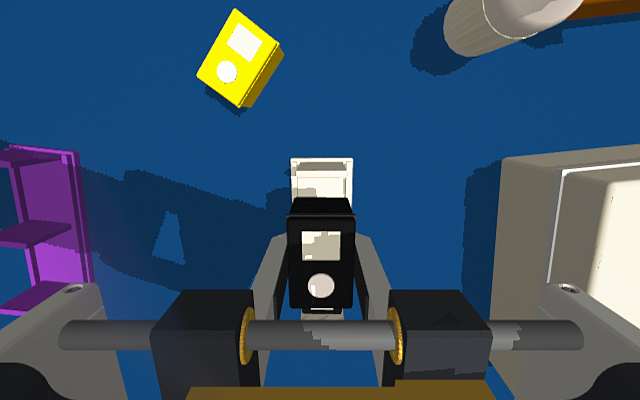

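The wrist view shows the cartridge at (320,260) upright over the empty bay, whose far partition is at (320,170). The white box on the right (505+) needs a clearance check.

```bash
python3 - <<'E'
from h import *
c=dict(np.load("w5.npz")); W=cloud(c)
for u in (480,500,510,540,570): print(u,W[250,u].round(3))
c=dict(np.load("scene0.npz")); W=cloud(c); q=W[265:335,140:255].reshape(-1,3); q=q[q[:,2]>.03]; print(q.min(0),q.max(0))
E
python3 -m jog '{"rotation":[[0,0,0],[0,0,0]],"xyz":[[-0.1,0.17,0],[0,0,0]],"claw":[1,1]}'; python3 -c "
from h import *
go([.6116,-.2546,.0304],-5.76)"
```

```text
480 [ 0.786 -0.336  0.   ]
500 [ 0.8   -0.331  0.014]
510 [ 0.8   -0.322  0.031]
540 [ 0.802 -0.304  0.068]
570 [ 0.8   -0.288  0.099]
[ 0.801416   -0.4935257   0.03010183] [ 0.94591352 -0.22897743  0.14982914]
time: 15.1
position: [0.6123, -0.2558, 0.1216]
tool_rot: [0.0, 0.743, 0.669, -0.0]
force: [0.2, -0.6, -3.5]
finger_gap: 0.0399
t 15.1 pos [ 0.6123 -0.2558  0.1216] y -5.98 tilt [-0.e+00 -1.e-04 -1.e+00] J [-0.57  0.36  1.58 -0.    1.2  -0.46] F [ 0.2 -0.6 -3.5] gap 0.0399
shift cm [ 0.11 -0.08  9.12] rotz -0.22 tilt err tool xy deg [0. 0.]
```

```bash
python3 -m jog '{"rotation":[[0,0,-0.2],[0,0,0],[0,0,0],[0,0,0],[0,0,0],[0,0,0],[0,0,0],[0,0,0],[0,0,0],[0,0,0]],"xyz":[[0.04,-0.05,1],[0,0,1.5],[0,0,1.5],[0,0,1.5],[0,0,1.2],[0,0,1],[0,0,0.7],[0,0,0.4],[0,0,0],[0,0,0]],"claw":[1,1,1,1,1,1,1,1,1,1]}'; python3 -m jog '{"rotation":[[0,0,0],[0,0,0]],"xyz":[[0,0,0.2],[0,0,0]],"claw":[1,1]}'; python3 -m jog '{"rotation":[[0,0,0],[0,0,0]],"xyz":[[0,0,0.12],[0,0,0]],"claw":[1,1]}'
```

```text
time: 15.93
position: [0.6125, -0.2552, 0.0338]
tool_rot: [0.0, 0.742, 0.671, 0.0]
force: [0.8, 1.2, -1.7]
finger_gap: 0.0394
time: 16.1
position: [0.6126, -0.2553, 0.0322]
tool_rot: [0.001, 0.742, 0.671, 0.0]
force: [0.4, 0.3, -3.2]
finger_gap: 0.0398
time: 16.27
position: [0.6123, -0.2551, 0.0306]
tool_rot: [0.0, 0.742, 0.671, 0.0]
force: [0.1, 0.2, -2.4]
finger_gap: 0.0397
```

```bash
python3 -m jog '{"rotation":[[0,0,0],[0,0,0]],"xyz":[[0,0,0.1],[0,0,0]],"claw":[1,1]}';  python3 -m jog '{"rotation":[[0,0,0],[0,0,0]],"xyz":[[0,0,0.08],[0,0,0]],"claw":[1,1]}'
```

```text
time: 16.43
position: [0.6124, -0.2552, 0.0306]
tool_rot: [0.0, 0.742, 0.671, -0.0]
force: [-2.7, 0.7, 5.4]
finger_gap: 0.0398
time: 16.6
position: [0.6124, -0.2552, 0.0306]
tool_rot: [-0.0, 0.742, 0.671, -0.0]
force: [-4.9, 2.9, 9.0]
finger_gap: 0.0398
```

```bash
python3 -m jog '{"rotation":[[0,0,0],[0,0,0],[0,0,0],[0,0,0],[0,0,0],[0,0,0],[0,0,0],[0,0,0],[0,0,0],[0,0,0],[0,0,0],[0,0,0],[0,0,0],[0,0,0],[0,0,0],[0,0,0],[0,0,0]],"xyz":[[0,0,-0.15],[0,0,0],[0,0,0],[0,0,0],[0,0,0],[0,0,0],[0,0,0],[0,0,0],[0,0,-1],[0,0,-2],[0,0,-3.5],[0,0,-3.5],[0,0,-4],[0,0,-4],[0,0,-4],[0,0,-4],[0,0,-4]],"claw":[1,0,0,0,0,0,0,0,0,0,0,0,0,0,0,0,0]}'
python3 - <<'E'
from h import *
c=snap("wrist","w6"); W=cloud(c); print(pose()[0])
t=(W[...,2]>0.05)&(W[...,2]<0.067)&(abs(W[...,0]-.61)<.035)&(abs(W[...,1]+.254)<.034)
P=ray(c,np.argwhere(t)[:,::-1],0.058)[:,:2].astype(np.float32); print("cart",t.sum(),cv2.minAreaRect(P),W[t][:,2].mean(),W[t][:,2].std())
caddy(c)
# tray / bar handle
t=(W[...,2]>0.19)&(W[...,2]<0.27)&(abs(W[...,0]-.70)<.12)&(abs(W[...,1]-.03)<.08)
print(t.sum(), W[t].min(0) if t.sum() else 0, W[t].max(0) if t.sum() else 0)
E
```

```text
time: 18.02
position: [0.6118, -0.2547, 0.3332]
tool_rot: [0.001, 0.742, 0.671, 0.0]
force: [0.4, -0.4, -0.4]
finger_gap: 0.0938
[ 0.61453283 -0.25641655  0.34387268]
cart 969 ((0.6106038689613342, -0.2545998692512512), (0.07115505635738373, 0.04442906379699707), 84.87418365478516) 0.0578773652349481 0.001549275501634464
top 112 [ 0.615  -0.2166] [0.005 0.042] 84.1
top 188 [ 0.6146 -0.2426] [0.019 0.022] 84.1
top 90 [ 0.6121 -0.2687] [0.016 0.016] 38.8
top 79 [ 0.607  -0.2914] [0.003 0.043] 84.1
top 79 [ 0.605  -0.3177] [0.016 0.016] 19.8
top 148 [ 0.6019 -0.3436] [0.018 0.022] 84.1
top 77 [ 0.5995 -0.3675] [0.004 0.043] 84.1
base 1081 [ 0.6067 -0.3019] [0.1834 0.0644] 84.2
0 0 0
```

View pics/w6.png

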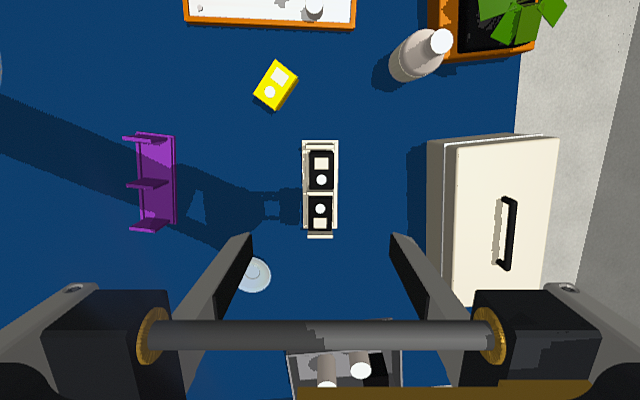

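Both cartridges now stand in the caddy, the spare at (320,210) and ours at (320,170), with its top measured at 58 mm as it should be. Next, over the T-handle.

```bash
python3 -m jog '{"rotation":[[0,0,0],[0,0,0],[0,0,0],[0,0,0],[0,0,0],[0,0,0],[0,0,0],[0,0,0],[0,0,0],[0,0,0],[0,0,0]],"xyz":[[2.96,0.45,0],[2.96,0.45,0],[2.96,0.45,0],[2.96,0.45,0],[2.96,0.45,0],[2.96,0.45,0],[2.96,0.45,0],[2.96,0.45,0],[2.96,0.45,0],[2.96,0.45,0],[0,0,0]],"claw":[0,0,0,0,0,0,0,0,0,0,0]}'
python3 -m jog '{"rotation":[[0,0,-6.75],[0,0,-6.75],[0,0,-6.75],[0,0,-6.75],[0,0,-6.75],[0,0,-6.75],[0,0,-6.75],[0,0,-6.75],[0,0,-6.75],[0,0,-6.75],[0,0,-6.75],[0,0,-6.75],[0,0,-6.75],[0,0,0],[0,0,0]],"xyz":[[0,0,0],[0,0,0],[0,0,0],[0,0,0],[0,0,0],[0,0,0],[0,0,0],[0,0,0],[0,0,0],[0,0,0],[0,0,0],[0,0,0],[0,0,0],[0,0,0],[0,0,0]],"claw":[0,0,0,0,0,0,0,0,0,0,0,0,0,0,0]}'
python3 - <<'E'
from h import *
go([.689,.034,.205],82)
c=snap("wrist","w7"); W=cloud(c); h=cv2.cvtColor(c["pixels"],cv2.COLOR_RGB2HSV)
ex=np.array([.9903,-.1395]);ey=np.array([.1395,.9903]);O=np.array([.5632,.0507])
T=np.stack([(W[...,:2]-O)@ex,(W[...,:2]-O)@ey,W[...,2]],-1)
t=(T[...,2]>.19)&(T[...,2]<.25)&(T[...,0]>.105)&(T[...,0]<.16)&(abs(T[...,1])<.04)
q=T[t]; print("handle tray xyz",len(q),np.percentile(q,[1,50,99],axis=0).round(4).tolist())
t=(T[...,2]>.19)&(T[...,2]<.25)&(T[...,0]>.05)&(T[...,0]<.1)&(abs(T[...,1])<.04)
q=T[t]; print("bar tray xyz",len(q),np.percentile(q,[1,50,99],axis=0).round(4).tolist())
E
```

```text
time: 18.98
position: [0.687, 0.0398, 0.3305]
tool_rot: [-0.0, 0.74, 0.673, 0.001]
force: [0.3, 0.2, 0.0]
finger_gap: 0.0937
time: 20.23
position: [0.6865, 0.0344, 0.3304]
tool_rot: [0.0, 0.072, 0.997, -0.0]
force: [0.1, -0.2, 0.2]
finger_gap: 0.0942
t 20.23 pos [0.6865 0.0344 0.3304] y 81.79 tilt [ 3.e-04 -2.e-04 -1.e+00] J [-0.11  0.26  1.31 -0.    1.57 -1.54] F [ 0.1 -0.2  0.2] gap 0.0942
shift cm [-0.25 -0.   12.54] rotz -0.21 tilt err tool xy deg [-0.01  0.02]
handle tray xyz 760 [[0.1058, -0.0158, 0.2226], [0.1233, 0.0015, 0.2315], [0.1353, 0.0188, 0.2344]]
bar tray xyz 536 [[0.0714, -0.0183, 0.2183], [0.0783, 0.0007, 0.2308], [0.0994, 0.0167, 0.234]]
```

View pics/w7.png

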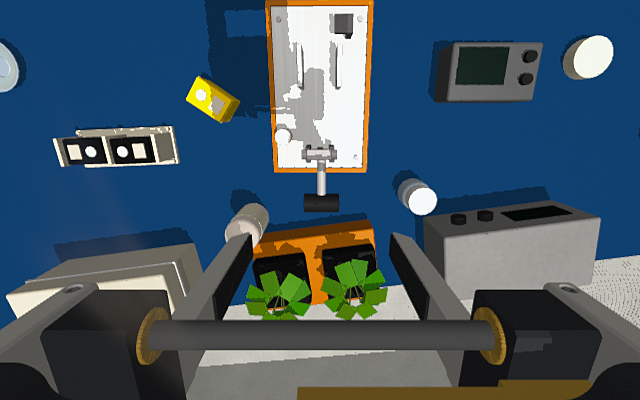

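The view shows the T-handle at (321,202), the hinge at (319,155), empty cheeks at (318,65), the keeper at (344,24), and the vial at (281,135) unmoved. The handle measures tray (0.125, 0.0015), top 0.234, which matches the model for q=1.45.

I'll descend to the pinch and work out the arc.

```bash
cat >> h.py <<'E'
EX=np.array([.9903,-.1392,0]);EY=np.array([.1392,.9903,0])
def hp(q,b): return np.array([.1-.185*np.cos(q)+.05*np.sin(q),b,.034+.185*np.sin(q)+.05*np.cos(q)])
E
python3 - <<'E'
from h import *
c=dict(np.load("w7.npz")); W=cloud(c); h=cv2.cvtColor(c["pixels"],cv2.COLOR_RGB2HSV)
m=(h[...,0]<20)&(h[...,1]>130)&(h[...,2]>90)&(W[...,2]>0.013)&(W[...,2]<0.023)&(abs(W[...,0]-.57)<.17)&(abs(W[...,1]-.05)<.15)
P=ray(c,np.argwhere(m)[:,::-1],0.018)[:,:2].astype(np.float32); print("rim",m.sum(),cv2.minAreaRect(P))
O=np.array([.5632,.0507,0]); X=O+.126*EX+.0015*EY; print(X); go([X[0],X[1],.205],82)
qs=np.linspace(1.45,0,19); A=np.array([hp(q,0) for q in qs]); D=np.diff(A,axis=0)*100
print([[round(-a[0],2),0,round(-a[2],2)] for a in D])
E
```

```text
rim 2464 ((0.5680827498435974, 0.049299709498882294), (0.16125793755054474, 0.25695037841796875), 81.92598724365234)
[0.6881866  0.03464625 0.        ]
t 20.28 pos [0.6865 0.0345 0.3304] y 81.81 tilt [ 3.e-04 -1.e-04 -1.e+00] J [-0.11  0.26  1.31 -0.    1.57 -1.54] F [-0.6 -0.5  0.1] gap 0.094
shift cm [-0.16  0.04 12.54] rotz -0.19 tilt err tool xy deg [-0.01  0.02]
[[np.float64(1.54), 0, np.float64(-0.16)], [np.float64(1.54), 0, np.float64(-0.03)], [np.float64(1.54), 0, np.float64(0.09)], [np.float64(1.53), 0, np.float64(0.21)], [np.float64(1.51), 0, np.float64(0.34)], [np.float64(1.47), 0, np.float64(0.46)], [np.float64(1.43), 0, np.float64(0.57)], [np.float64(1.38), 0, np.float64(0.69)], [np.float64(1.32), 0, np.float64(0.8)], [np.float64(1.25), 0, np.float64(0.9)], [np.float64(1.18), 0, np.float64(1.0)], [np.float64(1.09), 0, np.float64(1.09)], [np.float64(1.0), 0, np.float64(1.17)], [np.float64(0.9), 0, np.float64(1.25)], [np.float64(0.8), 0, np.float64(1.32)], [np.float64(0.69), 0, np.float64(1.38)], [np.float64(0.58), 0, np.float64(1.43)], [np.float64(0.46), 0, np.float64(1.47)]]
```

```bash
python3 -m jog '{"rotation":[[0,0,-0.1],[0,0,0],[0,0,0],[0,0,0],[0,0,0],[0,0,0],[0,0,0],[0,0,0],[0,0,0]],"xyz":[[-0.16,0.04,1],[0,0,2.5],[0,0,2.5],[0,0,2.5],[0,0,2],[0,0,1],[0,0,1],[0,0,0],[0,0,0]],"claw":[0,0,0,0,0,0,0,0,0]}'
python3 -c "
from h import *
go([.6882,.0347,.205],82)"
python3 -m jog '{"rotation":[[0,0,0],[0,0,0],[0,0,0],[0,0,0],[0,0,0],[0,0,0],[0,0,0],[0,0,0],[0,0,0],[0,0,0],[0,0,0]],"xyz":[[0,0,0],[0,0,0],[0,0,0],[0,0,0],[0,0,0],[0,0,0],[0,0,0],[0,0,0],[0,0,0],[0,0,0],[0,0,0]],"claw":[1,1,1,1,1,1,1,1,1,1,1]}'
python3 -c "
from h import *
go([.6882,.0347,.205],82)"
```

```text
time: 21.03
position: [0.6885, 0.035, 0.2055]
tool_rot: [0.0, 0.069, 0.998, -0.0]
force: [-0.2, -0.3, 0.4]
finger_gap: 0.0942
t 21.03 pos [0.6885 0.035  0.2055] y 82.07 tilt [ 5.e-04 -0.e+00 -1.e+00] J [-0.11  0.33  1.45  0.    1.36 -1.55] F [-0.2 -0.3  0.4] gap 0.0942
shift cm [ 0.03 -0.04  0.05] rotz 0.07 tilt err tool xy deg [0.   0.03]
time: 21.95
position: [0.6883, 0.0351, 0.205]
tool_rot: [-0.0, 0.069, 0.998, -0.0]
force: [-0.2, -0.5, -0.4]
finger_gap: 0.0355
t 21.95 pos [0.6883 0.0351 0.205 ] y 82.09 tilt [-1.e-04 -1.e-04 -1.e+00] J [-0.11  0.33  1.45 -0.    1.36 -1.55] F [-0.2 -0.5 -0.4] gap 0.0355
shift cm [ 0.   -0.04  0.  ] rotz 0.09 tilt err tool xy deg [-0.01 -0.  ]
```

Gap 35.5 mm, so the handle is gripped. First half of the arc.

```bash
python3 -m jog '{"rotation":[[0,0,0],[0,0,0],[0,0,0],[0,0,0],[0,0,0],[0,0,0],[0,0,0],[0,0,0],[0,0,0],[0,0,0],[0,0,0]],"xyz":[[1.54,0,-0.16],[1.54,0,-0.03],[1.54,0,0.09],[1.53,0,0.21],[1.51,0,0.34],[1.47,0,0.46],[1.43,0,0.57],[1.38,0,0.69],[1.32,0,0.8],[0,0,0],[0,0,0]],"claw":[1,1,1,1,1,1,1,1,1,1,1]}'
python3 - <<'E'
from h import *
p,R,s=pose(); O=np.array([.5632,.0504,0]); d=p-O; print("tray",(d@EX).round(4),(d@EY).round(4),"grasp z",(p[2]+.019).round(4),"expected q.725",hp(.725,0).round(4)); go(p,82)
E
```

```text
time: 22.87
position: [0.5584, 0.0532, 0.1775]
tool_rot: [0.003, 0.069, 0.998, -0.0]
force: [2.3, -1.5, 6.3]
finger_gap: 0.0358
tray -0.0052 0.0021 grasp z 0.1965 expected q.725 [-0.0053  0.      0.1941]
t 22.87 pos [0.5584 0.0532 0.1775] y 82.1 tilt [ 5.1e-03 -7.0e-04 -1.0e+00] J [-0.11  0.06  1.82 -0.    1.26 -1.54] F [ 2.3 -1.5  6.3] gap 0.0358
shift cm [0. 0. 0.] rotz 0.1 tilt err tool xy deg [-0.    0.29]
```

```bash
python3 -m jog '{"rotation":[[0,0,0],[0,0,0],[0,0,0],[0,0,0],[0,0,0],[0,0,0],[0,0,0],[0,0,0],[0,0,0],[0,0,0],[0,0,0]],"xyz":[[1.25,0,0.9],[1.18,0,1.0],[1.09,0,1.09],[1.0,0,1.17],[0.9,0,1.25],[0.8,0,1.32],[0.69,0,1.38],[0.58,0,1.43],[0.46,0,1.47],[0,0,0],[0,0,0]],"claw":[1,1,1,1,1,1,1,1,1,1,1]}'
python3 - <<'E'
from h import *
p,R,s=pose(); O=np.array([.5632,.0504,0]); d=p-O; print("tray",(d@EX).round(4),(d@EY).round(4),"grasp z",(p[2]+.019).round(4),"expected q0",hp(0,0).round(4)); go(p,82)
E
```

```text
time: 23.78
position: [0.4791, 0.0642, 0.0664]
tool_rot: [0.0, 0.069, 0.998, -0.0]
force: [-1.4, -0.3, 7.4]
finger_gap: 0.0357
tray -0.0852 0.0019 grasp z 0.0854 expected q0 [-0.085  0.     0.084]
t 23.78 pos [0.4791 0.0642 0.0664] y 82.09 tilt [ 8.e-04 -1.e-04 -1.e+00] J [-0.1   0.03  2.07 -0.    1.04 -1.53] F [-1.4 -0.3  7.4] gap 0.0357
shift cm [0. 0. 0.] rotz 0.09 tilt err tool xy deg [0.   0.05]
```

```bash
python3 -m jog '{"rotation":[[0,0,0],[0,0,0]],"xyz":[[0,0,0.15],[0,0,0]],"claw":[1,1]}'; python3 -m jog '{"rotation":[[0,0,0],[0,0,0]],"xyz":[[0,0,0.15],[0,0,0]],"claw":[1,1]}';python3 -c "
from h import *
snap('wrist','w8')"
```

```text
time: 23.95
position: [0.4788, 0.0642, 0.0651]
tool_rot: [-0.0, 0.069, 0.998, -0.0]
force: [-2.5, 0.5, 8.7]
finger_gap: 0.0355
time: 24.12
position: [0.4784, 0.0643, 0.0636]
tool_rot: [-0.001, 0.069, 0.998, -0.0]
force: [-4.6, 0.4, 10.3]
finger_gap: 0.0359
```

View pics/w8.png

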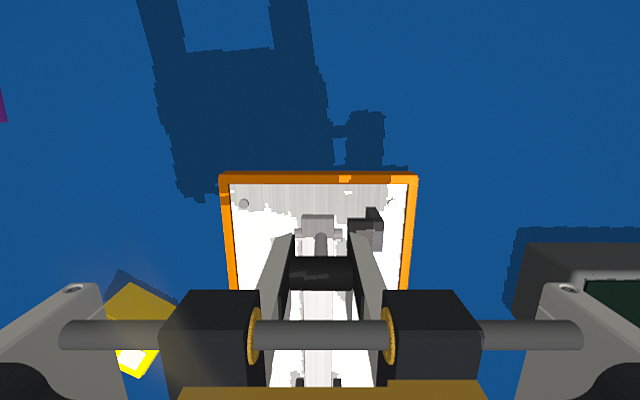

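The handle is held at (322,272). The bar's tip with its bolt is at (318,228) beside the keeper at (370,230). The bar looks nearly down, but the force shows no clear stop yet, so I'll press a little more.

```bash
python3 -m jog '{"rotation":[[0,0,0],[0,0,0]],"xyz":[[0,0,0.15],[0,0,0]],"claw":[1,1]}'; python3 -m jog '{"rotation":[[0,0,0],[0,0,0]],"xyz":[[0,0,0.15],[0,0,0]],"claw":[1,1]}';python3 - <<'E'
from h import *
c=dict(np.load("w8.npz")); W=cloud(c); O=np.array([.5632,.0504,0])
T=np.stack([(W-O)@EX,(W-O)@EY,W[...,2]],-1)
for u,v in ((318,224),(318,218),(322,262),(370,225),(378,215),(335,238)): print(u,v,T[v,u].round(4))
E
```

```text
time: 24.33
position: [0.4781, 0.0643, 0.062]
tool_rot: [-0.001, 0.069, 0.998, -0.0]
force: [-6.9, -0.3, 11.0]
finger_gap: 0.0358
time: 24.5
position: [0.4779, 0.0644, 0.0604]
tool_rot: [-0.001, 0.069, 0.998, -0.0]
force: [-7.6, -0.1, 10.8]
finger_gap: 0.0358
318 224 [-0.0949  0.0002  0.0505]
318 218 [-0.0994  0.0002  0.0504]
322 262 [-0.0906  0.0029  0.0985]
370 225 [-0.094   0.0377  0.0503]
378 215 [-0.0973  0.0457  0.038 ]
335 238 [-0.0833  0.0127  0.0491]
```

```bash
cat >> h.py <<'E'
def tr(c):
    W=cloud(c); O=np.array([.5632,.0504,0]); return np.stack([(W-O)@EX,(W-O)@EY,W[...,2]],-1)
def handle(f):
    c=snap("wrist",f); T=tr(c)
    for n,(a,b,d,e,lo) in dict(handle=(-.105,-.065,-.012,.03,.075),bartop=(-.102,-.06,-.011,.011,.03),keeper=(-.1,-.07,.03,.048,.03)).items():
        t=(T[...,0]>a)&(T[...,0]<b)&(T[...,1]>d)&(T[...,1]<e)&(T[...,2]>lo)&(T[...,2]<(.075 if lo<.05 else .11))
        q=T[t]; print(n,len(q),np.percentile(q,[5,50,95],axis=0).round(4).tolist())
E
python3 - <<'E'
from h import *
handle("w9"); go([0,0,0],82)
E
```

```text
handle 2652 [[-0.0953, -0.0099, 0.0823], [-0.0894, 0.0086, 0.0995], [-0.0781, 0.0274, 0.1052]]
bartop 1183 [[-0.0999, -0.01, 0.0414], [-0.0887, -0.0003, 0.047], [-0.0737, 0.0097, 0.0691]]
keeper 718 [[-0.0971, 0.0312, 0.0369], [-0.091, 0.0409, 0.0498], [-0.0762, 0.047, 0.051]]
t 24.55 pos [0.4779 0.0644 0.0605] y 82.11 tilt [-2.4e-03  1.0e-04 -1.0e+00] J [-0.1   0.04  2.07 -0.    1.03 -1.53] F [-5.9 -0.3 10.8] gap 0.0361
shift cm [ 46.44 -12.93   6.17] rotz 0.11 tilt err tool xy deg [-0.01 -0.14]
```

Run:
```python
from h import *
for f in("w8","w9"):
    c=dict(np.load(f+".npz")); T=tr(c)
    t=(T[...,0]>-.099)&(T[...,0]<-.092)&(abs(T[...,1])<.008)&(T[...,2]>.03)&(T[...,2]<.07); print(f,"bar end z",np.median(T[t][:,2]).round(4),t.sum())
    t=(abs(T[...,1]-.002)<.008)&(T[...,2]>.08)&(T[...,2]<.11)&(T[...,0]>-.1)&(T[...,0]<-.07); q=T[t]; print("handle",np.percentile(q,[2,50,98],axis=0).round(4)[:,[0,2]].tolist())
    t=(T[...,1]>.03)&(T[...,1]<.046)&(T[...,0]>-.095)&(T[...,0]<-.075)&(T[...,2]>.044)&(T[...,2]<.06); print("keeper",np.median(T[t][:,2]))
    # bar top along x
    for a in (-.06,-.04,-.02,0,.02):
        t=(abs(T[...,0]-a)<.005)&(abs(T[...,1])<.008)&(T[...,2]>.025)&(T[...,2]<.07); print(a,t.sum(),np.median(T[t][:,2]) if t.sum() else None)
cv2.imwrite("pics/w9c.png",cv2.resize(cv2.imread("pics/w9.png")[160:400,200:440],None,fx=2.5,fy=2.5,interpolation=cv2.INTER_CUBIC))
```

```text
w8 bar end z 0.0504 197
handle [[-0.0916, 0.0901], [-0.0867, 0.1026], [-0.0732, 0.1052]]
keeper 0.049889865602397734
-0.06 0 None
-0.04 50 0.047059915630537505
-0.02 188 0.0459935627700581
0 0 None
0.02 15 0.0435921549584644
w9 bar end z 0.0473 203
handle [[-0.0927, 0.0886], [-0.0876, 0.0998], [-0.0758, 0.1022]]
keeper 0.04994725525338426
-0.06 0 None
-0.04 99 0.044842113351329566
-0.02 192 0.04413178784093783
0 0 None
0.02 67 0.04240271395954374
```

View pics/w9c.png

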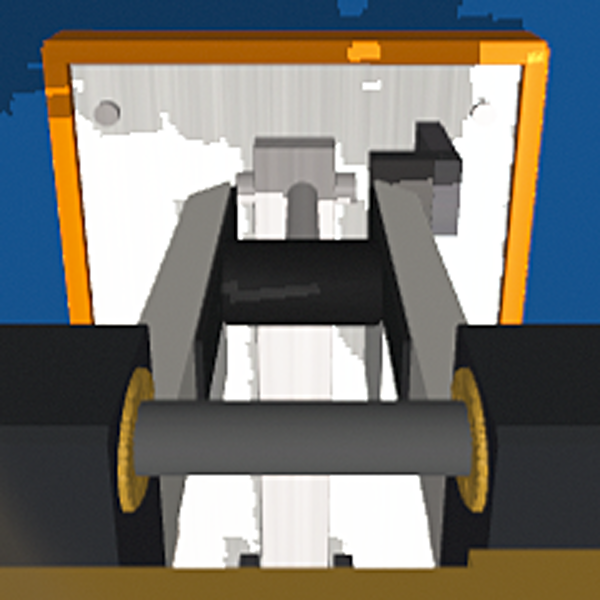

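The crop shows the bar's tip block at (295,160), not yet fully down. Along the bar the top rises from 42 to 47 mm, so q≈0.043. The handle has also slid about 12 mm up the pads, which would leave the finger too close over the keeper at (410,170). I'll tilt the tool 45° about the handle axis, tips towards the robot, so the fingers stay clear of the keeper while I press on.

```bash
python3 -m jog '{"rotation":[[0,5,0],[0,5,0],[0,5,0],[0,5,0],[0,5,0],[0,5,0],[0,5,0],[0,5,0],[0,5,0],[0,0,0]],"xyz":[[0.27,0,-0.01],[0.27,0,-0.01],[0.27,0,-0.01],[0.27,0,-0.01],[0.27,0,-0.01],[0.27,0,-0.01],[0.27,0,-0.01],[0.27,0,-0.01],[0.27,0,-0.01],[0,0,0]],"claw":[1,1,1,1,1,1,1,1,1,1]}'
python3 - <<'E'
from h import *
p,R,s=pose(); O=np.array([.5632,.0504,0]); d=p-O-.031*R[:,2]; print("handle est tray",(d@EX).round(4),(d@EY).round(4),d[2].round(4),"toolz",R[:,2].round(3))
c=snap("scene","s2"); T=tr(c)
for a in (-.095,-.06,-.04,-.02,0,.02,.04,.06):
    t=(abs(T[...,0]-a)<.008)&(abs(T[...,1])<.01)&(T[...,2]>.025)&(T[...,2]<.07); print(a,t.sum(),np.median(T[t][:,2]).round(4) if t.sum() else None)
E
```

```text
time: 25.38
position: [0.4579, 0.0671, 0.0687]
tool_rot: [-0.384, 0.064, 0.921, 0.027]
force: [1.1, 0.5, 7.7]
finger_gap: 0.0355
handle est tray -0.0846 0.0019 0.0905 toolz [-0.703  0.099 -0.704]
-0.095 0 None
-0.06 0 None
-0.04 0 None
-0.02 0 None
0 23 0.0468
0.02 24 0.0445
0.04 24 0.0441
0.06 23 0.0417
```

```bash
python3 -m jog '{"rotation":[[0,0,0],[0,0,0],[0,0,0],[0,0,0],[0,0,0]],"xyz":[[-0.1,0,0.18],[-0.1,0,0.18],[-0.1,0,0.18],[0,0,0],[0,0,0]],"claw":[1,1,1,1,1]}'; python3 -m jog '{"rotation":[[0,0,0],[0,0,0],[0,0,0]],"xyz":[[-0.1,0,0.18],[0,0,0],[0,0,0]],"claw":[1,1,1]}'
python3 - <<'E'
from h import *
p,R,s=pose(); O=np.array([.5632,.0504,0]); d=p-O-.031*R[:,2]; print("handle est tray",(d@EX).round(4),(d@EY).round(4),d[2].round(4),"TCP z",p[2],s["force"])
c=snap("side","side2"); T=tr(c)
c2=snap("scene","s3"); T2=tr(c2)
for n,t0 in(("side",T),("scene",T2)):
  for a in (-.11,-.095,-.06,-.04,-.02,0,.02,.04,.06):
    t=(abs(t0[...,0]-a)<.008)&(abs(t0[...,1])<.01)&(t0[...,2]>.025)&(t0[...,2]<.07); print(n,a,t.sum(),np.median(t0[t][:,2]).round(4) if t.sum() else None)
E
```

```text
time: 25.85
position: [0.4567, 0.0673, 0.0642]
tool_rot: [-0.381, 0.064, 0.922, 0.026]
force: [2.6, -0.2, 7.7]
finger_gap: 0.0358
time: 26.1
position: [0.4561, 0.0674, 0.0623]
tool_rot: [-0.381, 0.064, 0.922, 0.026]
force: [2.3, -0.5, 7.7]
finger_gap: 0.0355
handle est tray -0.0866 0.0019 0.0842 TCP z 0.06227828508748807 [ 2.34477998 -0.4757893   7.7459492 ]
side -0.11 0 None
side -0.095 18 0.0432
side -0.06 11 0.0446
side -0.04 22 0.0432
side -0.02 18 0.0436
side 0 18 0.0419
side 0.02 24 0.0423
side 0.04 0 None
side 0.06 3 0.0394
scene -0.11 0 None
scene -0.095 0 None
scene -0.06 0 None
scene -0.04 0 None
scene -0.02 0 None
scene 0 23 0.043
scene 0.02 25 0.0418
scene 0.04 22 0.0405
scene 0.06 27 0.0397
```

```bash
J='{"rotation":[[0,0,0],[0,0,0],[0,0,0]],"xyz":[[-0.1,0,0.18],[0,0,0],[0,0,0]],"claw":[1,1,1]}'; python3 -m jog '{"rotation":[[0,0,0],[0,0,0],[0,0,0]],"xyz":[[-0.1,0,0.18],[0,0,0],[0,0,0]],"claw":[1,1,1]}' | grep -E "posi|force"; python3 -m jog '{"rotation":[[0,0,0],[0,0,0],[0,0,0]],"xyz":[[-0.1,0,0.18],[0,0,0],[0,0,0]],"claw":[1,1,1]}' | grep -E "posi|force"
python3 - <<'E'
from h import *
c=snap("wrist","w10"); T=tr(c)
for a in (-.095,-.06,-.04,-.02,0,.02,.04,.06):
    t=(abs(T[...,0]-a)<.006)&(abs(T[...,1])<.009)&(T[...,2]>.03)&(T[...,2]<.06); print(a,t.sum(),np.median(T[t][:,2]).round(4) if t.sum() else None)
t=(abs(T[...,1]-.002)<.01)&(T[...,2]>.07)&(T[...,2]<.12)&(abs(T[...,0]+.085)<.02); print("handle",t.sum(),np.percentile(T[t],[2,50,98],axis=0).round(4).tolist() if t.sum() else 0)
E
```

```text
position: [0.4555, 0.0675, 0.0603]
force: [2.1, 0.0, 8.3]
position: [0.455, 0.0676, 0.0583]
force: [2.3, 0.6, 8.9]
-0.095 0 None
-0.06 134 0.0412
-0.04 575 0.0409
-0.02 60 0.0409
0 0 None
0.02 0 None
0.04 0 None
0.06 0 None
handle 1344 [[-0.092, -0.0075, 0.0869], [-0.0814, 0.002, 0.0948], [-0.0744, 0.0115, 0.097]]
```

View pics/w10.png

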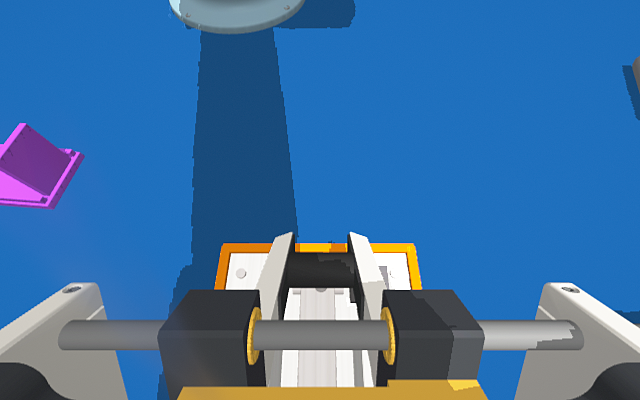

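The handle is at (320,270), with the bar below it between the fingers. That was my last picture. Bar top reads 41 mm against 39 mm when flat, so about 2 mm remain. I continue until the stop shows in the force.

```bash
python3 -m jog '{"rotation":[[0,0,0],[0,0,0],[0,0,0]],"xyz":[[-0.1,0,0.18],[0,0,0],[0,0,0]],"claw":[1,1,1]}' | grep -E "posi|force"; python3 -m jog '{"rotation":[[0,0,0],[0,0,0],[0,0,0]],"xyz":[[-0.1,0,0.18],[0,0,0],[0,0,0]],"claw":[1,1,1]}' | grep -E "posi|force"
python3 - <<'E'
from h import *
p,R,s=pose(); O=np.array([.5632,.0504,0]); d=p-O; print("TCP tray",(d@EX).round(4),(d@EY).round(4))
c=snap("wrist","w11"); T=tr(c)
for a in (-.095,-.06,-.04,-.02,0,.02,.04,.06):
    t=(abs(T[...,0]-a)<.006)&(abs(T[...,1])<.009)&(T[...,2]>.03)&(T[...,2]<.06); print(a,t.sum(),np.median(T[t][:,2]).round(4) if t.sum() else None)
t=(abs(T[...,1]-.002)<.01)&(T[...,2]>.07)&(T[...,2]<.12)&(abs(T[...,0]+.085)<.02); print("handle",t.sum(),np.percentile(T[t],[2,50,98],axis=0).round(4).tolist() if t.sum() else 0)
E
```

```text
position: [0.4545, 0.0676, 0.0564]
force: [1.8, -0.9, 8.2]
position: [0.4542, 0.0677, 0.0554]
force: [2.9, 0.0, 13.1]
TCP tray -0.1103 0.0019
-0.095 0 None
-0.06 102 0.0391
-0.04 608 0.0388
-0.02 7 0.0382
0 0 None
0.02 0 None
0.04 0 None
0.06 0 None
handle 1362 [[-0.0932, -0.0075, 0.0841], [-0.0823, 0.002, 0.0922], [-0.0751, 0.0115, 0.0944]]
```

Stop reached: the force jumped to 13 N, bar top reads 38.8 mm (39 expected) and handle top 94.4 mm (94 expected). Now the bolt slides +y.

```bash
python3 -m jog '{"rotation":[[0,0,0],[0,0,0],[0,0,0],[0,0,0],[0,0,0],[0,0,0]],"xyz":[[0,0.2,0],[0,0.3,0],[0,0.3,0],[0,0.3,0],[0,0,0],[0,0,0]],"claw":[1,1,1,1,1,1]}' | grep -E "posi|force"; python3 -m jog '{"rotation":[[0,0,0],[0,0,0],[0,0,0],[0,0,0],[0,0,0]],"xyz":[[0,0.2,0],[0,0.2,0],[0,0.1,0],[0,0,0],[0,0,0]],"claw":[1,1,1,1,1]}' | grep -E "posi|force";  python3 -m jog '{"rotation":[[0,0,0],[0,0,0],[0,0,0]],"xyz":[[0,0.15,0],[0,0,0],[0,0,0]],"claw":[1,1,1]}' | grep -E "posi|force"
python3 - <<'E'
from h import *
p,R,s=pose(); O=np.array([.5632,.0504,0]); d=p-O; print("TCP tray",(d@EX).round(4),(d@EY).round(4),"Fy tray",s["force"]@EY,s["finger_gap"])
c=snap("wrist","w12"); T=tr(c)
t=(abs(T[...,0]+.04)<.006)&(abs(T[...,1])<.009)&(T[...,2]>.03)&(T[...,2]<.06); print("bar top",np.median(T[t][:,2]))
E
```

```text
position: [0.4558, 0.0787, 0.0554]
force: [2.1, -0.1, 12.0]
position: [0.4564, 0.0832, 0.0554]
force: [3.1, -2.4, 12.6]
position: [0.4564, 0.0834, 0.0554]
force: [1.0, -6.9, 12.2]
TCP tray -0.1103 0.0179 Fy tray -6.742431165772055 0.03583431607183917
bar top 0.03889537895931987
```

Bolt is at its end: y = 17.9 mm, with 7 N against the stop. I'll release, watch the bar, then retreat.

```bash
python3 -m jog '{"rotation":[[0,0,0],[0,0,0],[0,0,0],[0,0,0],[0,0,0],[0,0,0],[0,0,0],[0,0,0]],"xyz":[[0.05,0,-0.05],[0,0,0],[0,0,0],[0,0,0],[0,0,0],[0,0,0],[0,0,0],[0,0,0]],"claw":[1,0,0,0,0,0,0,0]}'
python3 - <<'E'
from h import *
c=snap("wrist","w13"); T=tr(c)
t=(abs(T[...,0]+.04)<.006)&(abs(T[...,1])<.009)&(T[...,2]>.03)&(T[...,2]<.07); print("bar top",np.median(T[t][:,2]))
t=(abs(T[...,1]-.018)<.03)&(T[...,2]>.07)&(T[...,2]<.12)&(abs(T[...,0]+.085)<.015); print("handle",t.sum(),np.percentile(T[t],[2,50,98],axis=0).round(4).tolist() if t.sum() else 0)
E
python3 -m jog '{"rotation":[[0,0,0],[0,0,0],[0,0,0],[0,0,0],[0,0,0],[0,0,0],[0,0,0],[0,0,0],[0,0,0],[0,0,0],[0,0,0]],"xyz":[[0,0,-0.5],[0,0,-1.5],[0,0,-2],[0,0,-2],[0,0,-2.5],[0,0,-2.5],[1,0,-2.5],[1.5,0,-2.5],[2,0,-2],[2,0,-2],[0,0,0]],"claw":[0,0,0,0,0,0,0,0,0,0,0]}'
```

```text
time: 29.18
position: [0.4542, 0.0854, 0.0529]
tool_rot: [-0.382, 0.064, 0.922, 0.026]
force: [0.2, 0.3, 0.1]
finger_gap: 0.079
bar top 0.041477083840042527
handle 2654 [[-0.0922, 0.0009, 0.0876], [-0.0815, 0.018, 0.0955], [-0.0743, 0.0351, 0.0977]]
time: 30.15
position: [0.5516, 0.0719, 0.2467]
tool_rot: [-0.377, 0.064, 0.924, 0.026]
force: [0.2, -0.3, 1.5]
finger_gap: 0.0942
```

Bar is latched: it rose only the keeper clearance (top 41.5 mm, handle y = 18 mm). Final numeric check of everything before handing in.

```bash
python3 -m jog '{"rotation":[[0,0,0],[0,0,0],[0,0,0],[0,0,0],[0,0,0],[0,0,0],[0,0,0],[0,0,0]],"xyz":[[0,0,-2],[0,0,-2],[0,0,0],[0,0,0],[0,0,0],[0,0,0],[0,0,0],[0,0,0]],"claw":[0,0,0,0,0,0,0,0]}' | head -3
python3 - <<'E'
from h import *
a=dict(np.load("scene0.npz")); c=snap("scene","s9"); A,B=cloud(a),cloud(c); T=tr(c)
t=(T[...,2]>.075)&(T[...,2]<.13)&(abs(T[...,0]+.085)<.03)&(abs(T[...,1])<.06); print("handle",t.sum(),np.median(T[t],axis=0).round(3) if t.sum() else 0)
t=(abs(T[...,0])<.05)&(abs(T[...,1])<.01)&(T[...,2]>.02); print("bar top z",np.median(T[t][:,2]).round(4),T[t][:,2].max())
caddy(c)
ok=np.isfinite(A[...,2])&np.isfinite(B[...,2]); d=(abs(A[...,2]-B[...,2])>.015)&ok
n,l,st,ce=cv2.connectedComponentsWithStats(d.astype(np.uint8))
print([ (st[i].tolist(),B[l==i].mean(0).round(2).tolist()) for i in range(1,n) if st[i,4]>12])
s=sensors.read_state(); print(s["time"],abs(s["joint_vel"]).max(),s["force"])
E
```

```text
time: 30.82
position: [0.5764, 0.0684, 0.2681]
tool_rot: [-0.382, 0.064, 0.921, 0.026]
handle 0 0
bar top z 0.5615 0.5900103842195316
top 26 [ 0.6027 -0.369 ] [0.008 0.04 ] 86.7
top 32 [ 0.6126 -0.2937] [0.048 0.012] 0.7
top 77 [ 0.6038 -0.3341] [0.048 0.028] 77.8
top 25 [ 0.6205 -0.2184] [0.008 0.044] 87.9
top 29 [ 0.613  -0.2697] [0.02  0.017] 6.0
top 46 [ 0.6162 -0.244 ] [0.025 0.02 ] 5.3
base 362 [ 0.5986 -0.3007] [0.1882 0.0953] 84.42
[([99, 0, 158, 125, 6637], [-0.7, -0.91, -0.06]), ([279, 0, 137, 241, 15100], [0.35, 0.06, 0.45]), ([235, 223, 20, 17, 282], [0.62, -0.26, 0.05])]
30.8667 0.00794372814884091 [ 0.45723423  0.46146548 -0.11996051]
```

Run:
```python
from h import *
for n in("side","wrist"):
    c=snap(n,"f"+n); T=tr(c)
    t=(T[...,2]>.075)&(T[...,2]<.13)&(abs(T[...,0]+.085)<.03)&(abs(T[...,1])<.06); print(n,"handle",t.sum(),np.percentile(T[t],[3,50,97],axis=0).round(3).tolist() if t.sum() else 0)
    t=(abs(T[...,0])<.06)&(abs(T[...,1])<.01)&(T[...,2]>.02)&(T[...,2]<.08); print("bar top z",t.sum(),np.median(T[t][:,2]) if t.sum() else 0)
a=dict(np.load("side0.npz")); A,B=cloud(a),cloud(c:=dict(np.load("fside.npz"))); d=abs(A[...,2]-B[...,2])>.015
n,l,st,ce=cv2.connectedComponentsWithStats(d.astype(np.uint8)); print([(st[i].tolist(),A[l==i].mean(0).round(2).tolist(),B[l==i].mean(0).round(2).tolist()) for i in range(1,n) if st[i,4]>15])
from rig import manip; print(manip.job_done())
```

```text
side handle 110 [[-0.094, 0.002, 0.08], [-0.088, 0.024, 0.093], [-0.078, 0.037, 0.098]]
bar top z 161 0.04072938287846388
wrist handle 360 [[-0.091, 0.001, 0.087], [-0.08, 0.018, 0.095], [-0.074, 0.035, 0.098]]
bar top z 947 0.041093589097194815
[([194, 0, 425, 327, 48640], [0.59, -0.64, 0.12], [0.27, 0.07, 0.41]), ([326, 154, 18, 21, 161], [0.63, -0.3, 0.01], [0.61, -0.25, 0.05]), ([277, 211, 60, 31, 566], [0.55, 0.04, 0.04], [0.54, 0.05, 0.05])]
the job is handed in; nothing more can be done
None
```

I handed the job in at about 31 s of the 72 s allowed. The cartridge is in the caddy's empty bay and the bar is latched under the keeper.

- **Cartridge:** I lifted it out by its ends, stood it on the bare bench and let go. I then took it by its long sides and lowered it upright until the force showed it on the bay floor (TCP z at contact as calculated). Its top then measured 58 mm above the bench, as it should standing on that floor.
- **Bar and bolt:** I brought the bar down by the T-handle to its stop, where its top read 38.8 mm against 39 mm expected. I held it there while sliding the bolt to its end at 17.9 mm, with about 7 N against the stop. After letting go, the bar rose only the keeper clearance (top about 41 mm, handle at y = 18 mm). It still read the same from two cameras about 1.7 s later.
- **Problem on the way:** the handle slid about 12 mm up the pads as the bar came down. I tilted the gripper 45° about the handle to keep the fingers clear of the keeper, and finished pressing from there.
- **Final checks:** comparing depth images from before and after, the only changes were the arm, the cartridge and the bar. The scene camera could not see the tray at the end because the arm was in the way, so I used the side and wrist cameras there. No separate check was made on the vial.

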